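# Fetch the collar from behind the tin

### The arm

A 7-joint arm with a two-finger parallel gripper is mounted at the origin on the work surface. World frame = base frame: x ahead of the robot, y to its left, z up, the work surface at z = 0. Lengths are in m, angles in rad, forces in N, time in s.
With the tool pointing down it reaches from about 0.4 to 0.875 m from the base axis. Payload 4.4 kg.
Tool frame: the origin (TCP) lies between the finger pads; the fingertips stand 22 mm ahead of it and the grasp point (between the pads) lies 3 mm ahead of it; z points along the fingers, y is the line along which they close (so a half turn about z gives the same grasp; the last joint's range is limited). The gripper opens to 85 mm and grips with 20 to 120 N. Pads are 22 mm wide; open, the fingers measure 114 mm over their backs; the gripper's body (76 mm by 85 mm) begins 54 mm behind the grasp point. The pads swing forward as they close: fully open they stand 13 mm farther back than shut.
Start: joints at [1.197, 0.628, 0.038, 1.517, -0.027, 0.996, -0.02], TCP at [0.197, -0.619, 0.253] pointing down, gripper open.
Joint ranges: [-3.06, 3.06], [-0.37, 2.12], [-1.25, 1.32], [0.18, 2.47], [-1.1, 4.24], [0.23, 1.98], [-2.94, 2.94]. Speed limits (rad/s): [2.57, 2.57, 3.14, 3.14, 3.14, 3.14, 3.14].

### API

Orientations are given as a 3x3 rotation matrix whose columns are the frame's x, y, z axes.
In Python, from station import status, optics, ticket gives the robot as it stands.
- The arm moves only by the shell command python3 -m crank 'ROWS' [FORCE]. ROWS is JSON, a list that holds one entry, the list of rows, each a list of 7 numbers: the turn, a rotation vector about the world's x, y, z in degrees, then the shift along the world's x, y, z in cm, then the finger opening in cm, from 0 to 8.54. A call has 1 to 12 rows; each row is the pose to reach, as a shift and turn from the pose commanded when the call began; what a row does not reach only later rows make up. A row lasts 1/12 s, in which the tool goes at most 41.7 mm and 7.16 degrees, less where a joint would pass 70% of its speed; a pose out of reach is approached as far as the arm can. A call with a gripper value outside its range is refused whole. The fingers move at their own pace and stop on an object; FORCE is the grip in N (left out, the last holds). Time passes only in rows, so rows that repeat a pose let the fingers close. It gives the time, the measured TCP pose, the force and the opening at its end, in the units of the state.
- status.get_state(): the state, without advancing time (a new reading comes with each control period).
- optics.get_image(name): name is "scene" or "top" or "wrist"; returns (picture, depth): 420x560x3 uint8, blue, green, red; 420x560 float32, m along the optical axis (not along the pixel's ray), 0 where there is no reading.
- optics.get_calibration(name): a dict with "camera_matrix" (3x3 intrinsics, pixels), "R" (3x3) and "t" (3): a world point X has camera coordinates R X + t; the wrist camera has in their place "mount" (4x4, takes a point from camera to tool coordinates, whose origin is the TCP and whose axes are the flange's). Camera axes: x right, y down, z forward; pixel columns grow to the right and rows downward; lengths in m; the calibration is good to about 2 mm. The wrist camera is an equidistant fisheye: a pixel r from the principal point sees the ray r / f radians off the axis. A picture is of the moment at which its call begins: read the wrist's pose just before it. get_calibration takes no time and is no camera call.
- ticket.job_done(): hands the job in, once; it reports no verdict.
The state is a dict: "time": time; "qpos": joint angles; "qvel": joint speeds; "joint_efforts": joint torques, N m; "tool_pos": TCP position; "orientation": TCP orientation; "force": force on the tool from outside, world axes, zero at the start; "torque": the same for the moment, N m; "width": finger opening in m.
Only numpy, scipy, OpenCV 4.12 (cv2) and the standard library are available. Lean on these libraries where they do the work, as an engineer would, in place of code of your own. Each camera call takes 0.05 s, during which the arm holds its last target. There are 200 camera calls.

### The job

The plain steel collar for the next weld stands in one of the two parts trays, hemmed in behind a tin. Lift that tin out and stand it on the plywood board, fetch the collar and slip it over the pin of the weld jig so that it sits flat on the jig's plate, then put the same tin back upright where it stood in its tray. Never tip the tin over.

Things in the scene. Friction and masses are not known exactly. Their poses are not given: they have to be found in the camera images.
- tin: Upright rectangular bare-metal can, 56 (own x) x 48 (own y) x 100 mm, plus a round black cap 30 mm wide, 14 high; 0.3-0.65 kg. Origin: centre of underside, z up, x along its tray towards the collar (within 4 deg). Stands in the robot's end of the collar's tray, 6 mm from the collar, 12 mm from each side wall, 24 from the front wall. A like tin and a stepped boss fill the other tray: leave them
- collar: Plain steel ring (short tube) on end: outside dia 48, bore 28, height 50 mm, about 0.45 kg. Origin: centre of underside, z up; at the start x points along its tray, away from the tin. Trays: fixed dark steel open boxes, outside 180 x 80 x 50 mm, floor and walls 4 mm. Room: 38 mm behind it, 12 each side, so fingers fit before and behind it once the tin is out. The solid stepped boss is not it
- jig: Weld jig, fixed: grey square plate 120 x 120 x 12 mm, a bolt head 5 mm high near each corner (48 mm from the middle in x and y), and one upright steel pin at its middle, 12 mm in diameter, 35 mm above the plate's top. Origin: centre of the plate's underside, straight below the pin; z up, x and y along its sides. Left or right of the trays, nearer the robot
- board: Bare square plywood board, fixed on the bench, 150 x 150 x 6 mm, on the other side of the trays from the jig: where the tin waits. Origin: centre of its underside; z up, x and y along its sides. Nothing on the bench near the trays, jig and board is taller than the tins
Mind the look-alikes: they are no part of the job. What is shaped like the tin but orange is not meant.

How it is judged:
On the way, in this order (a step that is already met when the one before it is completed fails the run):
1. the tin stands upright on the plywood board, let go (horizontal distance between tin and board below 0.06 m and height (world z) of tin below 0.015 m and angle between tin's own z axis and vertical below 0.1 rad and contact force between the fingers and tin below 0.3 N), for 0.2 s.
2. the collar sits over the pin, flat on the jig's plate, let go, with the tin still out on the board (horizontal distance between collar and jig below 0.012 m and z of collar in the frame of jig below 0.018 m and angle between collar's own z axis and vertical below 0.1 rad and contact force between the fingers and collar below 0.3 N and horizontal distance between tin and board below 0.07 m), for 0.2 s.
At the end, for the whole second after the job is handed in: The collar is over the jig's pin (centres within 12 mm), flat on the plate (underside within 6 mm of it, upright within 6 degrees); the tin stands upright (within 6 degrees) in its tray within 22 mm of where it stood at the start; both at rest (horizontal distance between collar and jig below 0.012 m and z of collar in the frame of jig below 0.018 m and angle between each of collar, tin's own z axis and vertical below 0.1 rad and linear speed of each of collar, tin below 0.02 m/s and distance of tin from where it was at the start of the episode below 0.022 m); the robot touches nothing.
It fails at once if the tin is tipped by more than 35 degrees (angle between tin's own z axis and vertical above 0.61 rad).
It also fails if it takes over 72 s, if anything falls off the work surface, if the arm or the gripper's body presses on something with over 40 N, if the wrist force passes 120 N, or if a joint passes its speed limit or range.

## Working session

There is one attempt and no reset: what is moved stays moved. The work goes in short steps, Python scripts to look and compute and a shell command to move; the robot and the scene stay as the last step left them, time stands still between calls to the robot, and variables do not carry over. Pictures are saved under pics/ and viewed, on a budget of 10 in all, crops included, one or two more only if the job needs it, and the job is handed in when it is done.

```bash
mkdir -p pics; ls
python3 - <<'E'
from station import status, optics
import cv2, numpy as np
s=status.get_state(); print(s['time'],s['tool_pos'],s['orientation'],s['width'])
for n in ["top","scene"]:
    im,d=optics.get_image(n); cv2.imwrite(f"pics/{n}0.png",im); np.savez(f"{n}0.npz",im=im,d=d)
    print(optics.get_calibration(n))
E
```

```text
pics
0.0 [ 0.19678142 -0.61888237  0.25241786] [[ 9.52998914e-01  3.02973166e-01 -5.75399951e-04]
 [ 3.02973712e-01 -9.52997237e-01  1.78746530e-03]
 [-6.80054372e-06 -1.87778354e-03 -9.99998237e-01]] 0.08547843959588564
{'camera_matrix': array([[490.21350847,   0.        , 282.16558729],
       [  0.        , 490.21350847, 207.06310467],
       [  0.        ,   0.        ,   1.        ]]), 'R': array([[-0.02014998, -0.9997667 ,  0.00778014],
       [-0.98885698,  0.01878086, -0.14767925],
       [ 0.14749868, -0.01066918, -0.98900471]]), 't': array([-0.01006449,  0.45667512,  0.93413696])}
{'camera_matrix': array([[402.28143811,   0.        , 288.34455663],
       [  0.        , 402.28143811, 204.29229011],
       [  0.        ,   0.        ,   1.        ]]), 'R': array([[-0.25170507,  0.96779127, -0.004961  ],
       [ 0.73357072,  0.18743988, -0.65325362],
       [-0.63128327, -0.16806649, -0.7571229 ]]), 't': array([ 0.1348291 , -0.32655574,  1.15699783])}
```

View pics/top0.png

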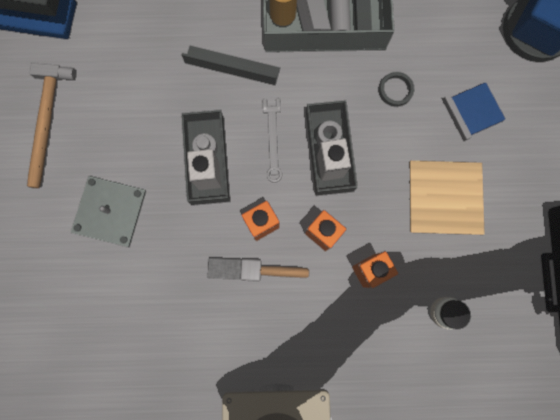

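View pics/scene0.png

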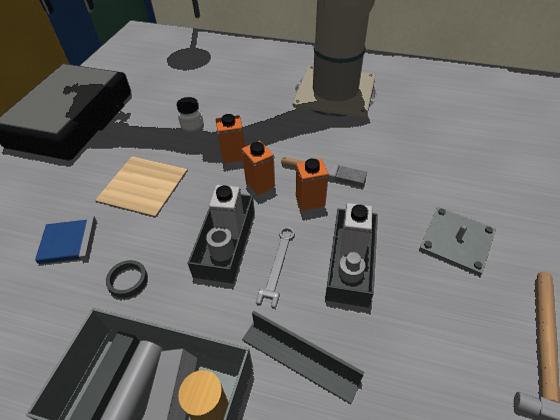

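The right-hand tray (top view) holds the hollow collar at about (330,132), with its tin cap at (336,153). The left tray holds the solid boss. The jig is at (108,210) with its pin at (105,209), and the board is at (447,197). Three orange tins stand nearer the robot.

```bash
cat > h.py <<'E'
import numpy as np, cv2
from station import status, optics
def cloud(d,c):
    v,u=np.mgrid[:d.shape[0],:d.shape[1]]
    K=c['camera_matrix']; P=np.stack([(u-K[0,2])/K[0,0]*d,(v-K[1,2])/K[1,1]*d,d],-1)
    return (P-c['t'])@c['R']          # R^T (P-t)
def rect(P): # min-area rect of xy in mm
    (cx,cy),(w,h),a=cv2.minAreaRect((P[:,:2]*1000).astype(np.float32)); return round(cx,1),round(cy,1),round(w,1),round(h,1),round(a,1)
E
python3 - <<'E'
from h import *
for n in ["top","scene"]:
    z=np.load(n+"0.npz"); d=z['d']; W=cloud(d,optics.get_calibration(n)); W[d==0]=np.nan
    bx=dict(tray=(300,95,365,200),jig=(65,170,150,250),board=(400,150,495,245)) if n=="top" else dict(tray=(185,180,262,290),jig=(410,200,505,280),board=(90,150,195,220))
    for k,(a,b,c,e) in bx.items():
        p=W[b:e,a:c].reshape(-1,3); p=p[~np.isnan(p[:,0])]
        def rep(nm,lo,hi):
            q=p[(p[:,2]>lo)&(p[:,2]<hi)]
            if len(q)>5: print(n,k,nm,len(q),'med',np.round(np.median(q,0)*1000,1),'mean',np.round(q.mean(0)*1000,1),rect(q))
        if k=='tray':
            rep('cap',.111,.125); rep('tintop',.098,.110)
            q=p[(p[:,2]>.043)&(p[:,2]<.060)]; rep('rim+collar',.045,.06)
            m=(p[:,2]>.0515)&(p[:,2]<.06); rep('collar',.0515,.06)
        if k=='jig': rep('plate',.008,.0155); rep('pin',.03,.055); rep('bolts',.0155,.02)
        if k=='board': rep('b',.0035,.009); rep('bench',-.004,.0025)
E
```

```text
top tray cap 206 med [ 542.5 -119.5  117.3] mean [ 542.9 -119.7  117.4] (543.3, -119.8, 27.8, 29.3, 88.8)
top tray tintop 553 med [ 536.8 -117.8  103.1] mean [ 541.1 -119.   103.1] (543.5, -120.0, 57.4, 48.8, 7.0)
top tray rim+collar 883 med [ 592.3 -116.8   50. ] mean [ 580.9 -118.4   50.3] (576.3, -119.7, 180.5, 80.8, 5.1)
top tray collar 284 med [ 600.4 -114.    53.5] mean [ 590.9 -115.6   53.7] (575.8, -119.0, 177.9, 79.5, 5.2)
top jig plate 3258 med [457.1 330.1  11.8] mean [457.9 330.9  11.8] (458.6, 331.7, 121.2, 120.1, 74.8)
top jig pin 43 med [457.6 329.4  43.7] mean [457.8 329.8  42. ] (458.2, 331.3, 11.1, 11.0, 82.2)
top jig bolts 179 med [448.1 335.3  16.9] mean [455.1 333.7  17.1] (458.0, 332.8, 112.1, 113.8, 76.1)
top board b 4360 med [ 472.4 -356.     5.6] mean [ 473.2 -356.1    5.7] (476.9, -360.9, 181.9, 195.4, 86.3)
top board bench 3798 med [ 481.3 -360.9   -0.5] mean [ 478.6 -360.5   -0.5] (477.6, -360.7, 200.5, 201.3, 87.6)
scene tray cap 167 med [ 547.8 -119.7  116.6] mean [ 547.7 -119.9  116.3] (546.9, -120.4, 28.0, 27.9, 19.5)
scene tray tintop 419 med [ 558.1 -113.   102.6] mean [ 553.3 -117.   102.6] (546.2, -120.5, 58.2, 48.4, 6.4)
scene tray rim+collar 964 med [ 600.3 -111.7   49.4] mean [ 599.1 -114.3   50.1] (555.2, -122.1, 227.7, 82.0, 4.2)
scene tray collar 318 med [ 595.5 -114.9   53.1] mean [ 595.1 -115.6   53.6] (575.2, -117.1, 105.1, 46.4, 0.6)
scene jig plate 2806 med [466.8 330.   10.8] mean [465.  330.7  10.8] (460.6, 330.6, 119.9, 123.1, 74.7)
scene jig pin 50 med [463.8 329.2  40.8] mean [463.2 329.4  39.9] (462.6, 329.5, 11.7, 8.9, 59.1)
scene jig bolts 85 med [465.7 332.3  16.3] mean [467.8 332.7  16.5] (461.0, 330.3, 108.4, 108.8, 75.2)
scene board b 2807 med [ 485.3 -355.3    5.1] mean [ 482.7 -355.9    5.1] (500.8, -358.0, 151.1, 196.6, 87.4)
scene board bench 4139 med [ 468.2 -363.3   -1. ] mean [ 467.8 -364.1   -1. ] (468.7, -374.8, 224.8, 292.3, 14.6)
```

```bash
python3 -m crank '[[[0,0,-10.8,4,4,0,8.5],[0,0,-10.8,8,10,0,8.5],[0,0,-10.8,12,14,0,8.5],[0,0,-10.8,14,18,0,8.5],[0,0,-10.8,17,22,0,8.5],[0,0,-10.8,19,26,0,8.5],[0,0,-10.8,22,30,0,8.5],[0,0,-10.8,24,34,0,8.5],[0,0,-10.8,26,38,0,8.5],[0,0,-10.8,29,42,0,8.5],[0,0,-10.8,31,46,0,8.5],[0,0,-10.8,34.7,49.9,0,8.5]]]' 40
```

```text
time: 1.1
tool_pos: [0.4812, -0.2075, 0.2532]
orientation: [[0.993, 0.119, -0.001], [0.119, -0.993, 0.0], [-0.001, -0.001, -1.0]]
force: [-0.3, -0.5, -0.4]
width: 0.0852
```

```bash
python3 -c "
from station import status;s=status.get_state();print(s['time'],s['tool_pos'],s['orientation'],s['qpos'],s['force'])"
```

```text
1.1 [ 0.48124642 -0.20753502  0.2531535 ] [[ 9.92895891e-01  1.18981845e-01 -1.03469090e-03]
 [ 1.18982347e-01 -9.92896273e-01  4.37403119e-04]
 [-9.75297706e-04 -5.57405711e-04 -9.99999369e-01]] [ 0.30586794  0.44975052  0.06850111  1.86757758 -0.040507    0.82671534
 -1.05647963] [-0.25377526 -0.49927971 -0.42275125]
```

```bash
python3 -m crank '[[[0,0,0,0,0,0,8.5],[0,0,0,0,0,0,8.5],[0,0,0,0,0,0,8.5]]]'
```

```text
time: 1.35
tool_pos: [0.4808, -0.2099, 0.253]
orientation: [[0.993, 0.12, -0.001], [0.12, -0.993, -0.0], [-0.001, 0.0, -1.0]]
force: [0.6, -0.9, 0.2]
width: 0.0844
```

```bash
cat >> h.py <<'E'
def wrist(name):
    s=status.get_state(); im,d=optics.get_image("wrist"); cv2.imwrite(f"pics/{name}.png",im)
    c=optics.get_calibration("wrist"); np.savez(name,im=im,d=d)
    K=c['camera_matrix']; v,u=np.mgrid[:d.shape[0],:d.shape[1]]
    x=(u-K[0,2]);y=(v-K[1,2]);r=np.hypot(x,y)+1e-9;th=r/K[0,0]
    t=np.tan(np.clip(th,0,1.45)); P=np.stack([x/r*t*d,y/r*t*d,d],-1)
    M=c['mount']; T=P@M[:3,:3].T+M[:3,3]
    W=T@s['orientation'].T+s['tool_pos']; W[(d==0)|(th>1.3)]=np.nan
    return s,im,d,W
E
python3 - <<'E'
from h import *
s,im,d,W=wrist("w1"); print(s['time'],s['tool_pos'],s['orientation'][:,0],optics.get_calibration("wrist"))
p=W.reshape(-1,3);p=p[~np.isnan(p[:,0])]
def rep(nm,m):
    q=p[m]
    if len(q)>5: print(nm,len(q),'mean',np.round(q.mean(0)*1000,1),rect(q))
X,Y,Z=p.T; near=(np.hypot(X-.544,Y+.12)<.05)
rep('cap',near&(Z>.111)&(Z<.125)); rep('top',near&(Z>.098)&(Z<.11))
rep('rim',(abs(X-.576)<.11)&(abs(Y+.12)<.055)&(Z>.047)&(Z<.0515))
nc=np.hypot(X-.6,Y+.115)<.03
rep('collar',nc&(Z>.0515)&(Z<.058))
E
```

```text
1.35 [ 0.48079699 -0.20989755  0.2530065 ] [ 0.99282028  0.1196104  -0.00111908] {'camera_matrix': array([[325.1922621 ,   0.        , 275.09072194],
       [  0.        , 325.1922621 , 212.64961033],
       [  0.        ,   0.        ,   1.        ]]), 'mount': array([[ 2.82122203e-04, -9.65463034e-01, -2.60539922e-01,
         6.67953973e-02],
       [ 9.99999649e-01,  4.78071718e-04, -6.88717746e-04,
        -6.00094984e-04],
       [ 7.89488292e-04, -2.60539636e-01,  9.65462829e-01,
        -1.21042170e-01],
       [ 0.00000000e+00,  0.00000000e+00,  0.00000000e+00,
         1.00000000e+00]])}
cap 1029 mean [ 545.8 -121.3  118.1] (545.6, -120.5, 29.3, 29.3, 53.0)
top 2460 mean [ 546.  -123.6  104.1] (545.7, -120.3, 56.9, 49.1, 8.2)
rim 1671 mean [ 582.9 -125.5   49.9] (578.3, -119.4, 180.8, 80.9, 4.8)
collar 1083 mean [ 603.5 -117.    54.3] (604.1, -116.6, 46.4, 47.8, 4.6)
```

View pics/w1.png

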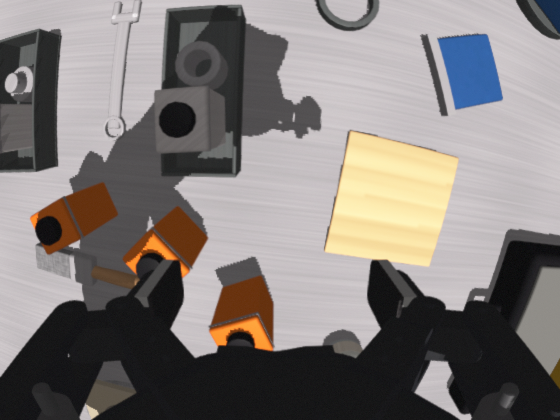

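The wrist view confirms that the collar, with its open bore at (201,62), is in the tray whose tin has its cap at (178,118). The fits put the tin at (545.7,-120.4) mm, yaw about 7.5°. Next I go above it and down.

```bash
python3 -m crank '[[[0,0,0.5,3,4,0,8.5],[0,0,0.5,6.5,8.95,0,8.5],[0,0,0.5,6.5,8.95,0,8.5],[0,0,0.5,6.5,8.95,0,8.5],[0,0,0.5,6.5,8.95,-4,8.5],[0,0,0.5,6.5,8.95,-7,8.5],[0,0,0.5,6.5,8.95,-10,8.5],[0,0,0.5,6.5,8.95,-12,8.5],[0,0,0.5,6.5,8.95,-14,8.5],[0,0,0.5,6.5,8.95,-15.5,8.5],[0,0,0.5,6.5,8.95,-16.5,8.5],[0,0,0.5,6.5,8.95,-16.5,8.5]]]' 40 && python3 -m crank '[[[0,0,0,0,0,0,8.5],[0,0,0,0,0,0,6.5],[0,0,0,0,0,0,5.5],[0,0,0,0,0,0,4],[0,0,0,0,0,0,4],[0,0,0,0,0,0,4],[0,0,0,0,0,0,4],[0,0,0,0,0,0,4],[0,0,0,0,0,0,4]]]' 40
```

```text
time: 2.4
tool_pos: [0.5443, -0.1219, 0.0864]
orientation: [[0.992, 0.125, -0.004], [0.125, -0.992, -0.0], [-0.004, -0.0, -1.0]]
force: [-0.9, 0.1, -0.1]
width: 0.0847
time: 3.15
tool_pos: [0.547, -0.1205, 0.0894]
orientation: [[0.992, 0.128, 0.002], [0.128, -0.992, -0.0], [0.002, 0.001, -1.0]]
force: [-0.8, -0.7, 6.1]
width: 0.0478
```

```bash
python3 -m crank '[[[0,0,0,0,0,0.5,4],[0,0,0,0,0,1.5,4],[0,0,0,0,0,3,4],[0,0,0,0,0,5,4],[0,0,0,0,0,7,4],[0,0,0,0,0,8.5,4],[0,0,0,0,0,9,4],[0,0,0,0,0,9,4],[0,0,0,-0.5,-1.5,9,4],[0,0,0,-1.3,-4.2,9,4],[0,0,0,-2.1,-7,9,4],[0,0,0,-3,-10,9,4]]]' 60 && python3 -m crank '[[[0,0,0,-0.9,-3,0,4],[0,0,0,-1.8,-6,0,4],[0,0,0,-2.7,-9,0,4],[0,0,0,-3.4,-11.5,0,4],[0,0,0,-3.9,-13,0,4],[0,0,0,-4.1,-13.7,0,4],[0,0,0,-4.1,-13.7,0,4],[0,0,0,-4.1,-13.7,-2,4],[0,0,0,-4.1,-13.7,-4,4],[0,0,0,-4.1,-13.7,-6,4],[0,0,0,-4.1,-13.7,-7.2,4],[0,0,0,-4.1,-13.7,-8,4]]]'
```

```text
time: 4.15
tool_pos: [0.5152, -0.2199, 0.1769]
orientation: [[0.992, 0.13, -0.003], [0.13, -0.992, 0.001], [-0.002, -0.002, -1.0]]
force: [0.8, 1.1, -5.6]
width: 0.0473
time: 5.15
tool_pos: [0.4752, -0.3545, 0.0963]
orientation: [[0.992, 0.13, -0.002], [0.13, -0.991, 0.003], [-0.002, -0.004, -1.0]]
force: [0.4, -0.3, -4.4]
width: 0.0471
```

```bash
python3 -m crank '[[[0,0,0,0,0,-0.2,4],[0,0,0,0,0,-0.4,4],[0,0,0,0,0,-0.6,4],[0,0,0,0,0,-0.75,4],[0,0,0,0,0,-0.75,4],[0,0,0,0,0,-0.75,4]]]'
```

```text
time: 5.65
tool_pos: [0.4757, -0.3576, 0.0916]
orientation: [[0.992, 0.128, 0.001], [0.128, -0.992, -0.001], [0.001, 0.001, -1.0]]
force: [-0.0, 0.4, -3.8]
width: 0.0473
```

```bash
python3 -m crank '[[[0,0,0,0,0,-0.1,4],[0,0,0,0,0,-0.2,4],[0,0,0,0,0,-0.2,4],[0,0,0,0,0,-0.2,4]]]'
```

```text
time: 5.98
tool_pos: [0.4758, -0.3577, 0.0915]
orientation: [[0.992, 0.127, 0.002], [0.127, -0.992, -0.001], [0.002, 0.001, -1.0]]
force: [-2.8, 2.2, 12.6]
width: 0.0477
```

```bash
python3 -m crank '[[[0,0,0,0,0,0,5.5],[0,0,0,0,0,0,7],[0,0,0,0,0,0,8.5],[0,0,0,0,0,0,8.5],[0,0,0,0,0,0,8.5],[0,0,0,0,0,0,8.5],[0,0,0,0,0,2,8.5],[0,0,0,0,0,5,8.5],[0,0,0,0,0,8,8.5],[0,0,0,0,0,12,8.5],[0,0,0,0,0,14,8.5],[0,0,0,0,0,14,8.5]]]' && python3 -m crank '[[[0,0,-2,0.5,4,0,8.5],[0,0,-2.3,1.3,8,0,8.5],[0,0,-2.3,2,12,0,8.5],[0,0,-2.3,2.7,16,0,8.5],[0,0,-2.3,3.4,20,0,8.5],[0,0,-2.3,4.4,24,0,8.5],[0,0,-2.3,4.4,24,0,8.5],[0,0,-2.3,4.4,24,0,8.5],[0,0,-2.3,4.4,24,0,8.5],[0,0,-2.3,4.4,24,0,8.5]]]'
python3 - <<'E'
from h import *
from scipy.optimize import least_squares
s,im,d,W=wrist("w2"); print(s['time'],s['tool_pos'],s['orientation'][:,0])
p=W.reshape(-1,3);p=p[~np.isnan(p[:,0])]
def rep(nm,m):
    q=p[m]
    if len(q)>5: print(nm,len(q),'mean',np.round(q.mean(0)*1000,1),rect(q))
    return q
X,Y,Z=p.T
rep('rim',(abs(X-.576)<.11)&(abs(Y+.12)<.055)&(Z>.047)&(Z<.0515))
q=rep('collar',(np.hypot(X-.603,Y+.116)<.031)&(Z>.0518)&(Z<.058))
print(cv2.minEnclosingCircle((q[:,:2]*1000).astype(np.float32)))
rep('tin on board',(np.hypot(X-.476,Y+.358)<.06)&(Z>.1)&(Z<.111))
rep('cap on board',(np.hypot(X-.476,Y+.358)<.06)&(Z>.115)&(Z<.125))
im2,d2=optics.get_image("top"); cv2.imwrite("pics/top1.png",im2)
P=cloud(d2,optics.get_calibration("top")).reshape(-1,3); X,Y,Z=P.T
for lo,hi in((.1,.111),(.114,.125)):
    q=P[(np.hypot(X-.476,Y+.358)<.06)&(Z>lo)&(Z<hi)]; print('top',lo,len(q),q.mean(0) if len(q) else '')
E
```

```text
time: 6.98
tool_pos: [0.4777, -0.3592, 0.234]
orientation: [[0.992, 0.127, 0.008], [0.127, -0.992, -0.006], [0.007, 0.007, -1.0]]
force: [-0.6, -0.8, -0.1]
width: 0.085
time: 7.82
tool_pos: [0.5186, -0.1189, 0.2284]
orientation: [[0.996, 0.085, -0.001], [0.085, -0.996, -0.001], [-0.001, 0.001, -1.0]]
force: [0.2, 0.4, -0.1]
width: 0.0847
7.8167 [ 0.51860572 -0.11886581  0.22835454] [ 0.99634167  0.08545253 -0.00106477]
rim 2335 mean [ 578.1 -119.6   49.9] (578.6, -119.4, 180.1, 80.7, 4.7)
collar 1397 mean [ 604.  -116.    54.3] (604.0, -116.2, 46.8, 46.8, 4.5)
((603.7913208007812, -116.07376861572266), 24.09266471862793)
tin on board 1261 mean [ 480.  -347.8  105.5] (475.2, -356.2, 57.2, 48.9, 7.3)
cap on board 499 mean [ 476.2 -354.2  119.6] (475.2, -355.9, 29.1, 29.0, 38.9)
top 0.1 0 
top 0.114 0
```

View pics/w2.png

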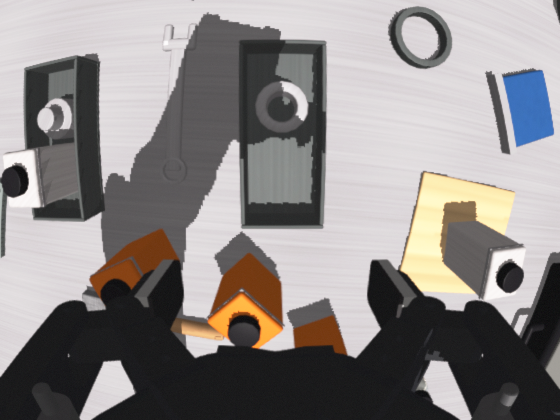

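The tray's bin is now clear: the collar stands alone with its bore at (283,105), and the tin stands on the board at (490,260). Next I turn 90° and grasp the collar from front and back.

```bash
python3 -m crank '[[[0,0,7,1.5,0,0,7.2],[0,0,14,3,0,0,7.2],[0,0,21,4.5,0.1,0,7.2],[0,0,28,6,0.1,0,7.2],[0,0,35,7.5,0.2,0,7.2],[0,0,42,8.5,0.3,0,7.2],[0,0,49,8.5,0.3,0,7.2],[0,0,56,8.5,0.3,0,7.2],[0,0,63,8.5,0.3,0,7.2],[0,0,70,8.5,0.3,0,7.2],[0,0,77,8.5,0.3,0,7.2],[0,0,84,8.5,0.3,0,7.2]]]' && python3 -m crank '[[[0,0,6,0,0,0,7.2],[0,0,6,0,0,0,7.2],[0,0,6,0,0,-3,7.2],[0,0,6,0,0,-6,7.2],[0,0,6,0,0,-9,7.2],[0,0,6,0,0,-10,7.2],[0,0,6,0,0,-10,7.2],[0,0,6,0,0,-10,7.2]]]'
python3 - <<'E'
from h import *
s,im,d,W=wrist("w3"); print(s['time'],s['tool_pos'],s['orientation'],s['qpos'])
p=W.reshape(-1,3);p=p[~np.isnan(p[:,0])];X,Y,Z=p.T
q=p[(np.hypot(X-.603,Y+.116)<.031)&(Z>.0518)&(Z<.058)]
print(len(q), cv2.minEnclosingCircle((q[:,:2]*1000).astype(np.float32)) if len(q) else '')
E
```

```text
time: 8.92
tool_pos: [0.6038, -0.116, 0.2285]
orientation: [[0.014, 1.0, -0.0], [1.0, -0.014, -0.0], [-0.0, -0.0, -1.0]]
force: [-0.0, 0.3, -0.0]
width: 0.0719
time: 9.58
tool_pos: [0.6045, -0.1147, 0.1292]
orientation: [[-0.086, 0.996, 0.0], [0.996, 0.086, -0.0], [-0.0, 0.0, -1.0]]
force: [0.3, -0.2, 1.3]
width: 0.0719
9.5833 [ 0.6044998  -0.11465556  0.12916335] [[-8.58185283e-02  9.96310781e-01  8.30257488e-05]
 [ 9.96310785e-01  8.58185299e-02 -1.58549804e-05]
 [-2.29216356e-05  8.13587978e-05 -9.99999996e-01]] [ 0.35161672  0.7508641  -0.34443893  1.71982331  0.35183318  0.73223345
 -0.08545267]
2668 ((604.3975830078125, -116.29566955566406), 24.09780502319336)
```

View pics/w3.png

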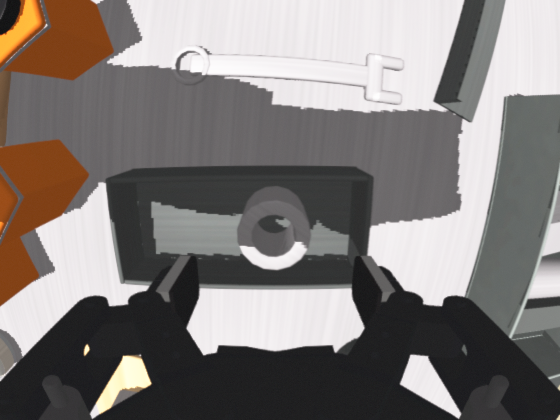

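The collar at (275,235) sits centred between the fingers, and both gaps are free. I lower and grip.

```bash
python3 -m crank '[[[0,0,0,0,-0.15,-2,7.2],[0,0,0,0,-0.15,-4,7.2],[0,0,0,0,-0.15,-6,7.2],[0,0,0,0,-0.15,-7.5,7.2],[0,0,0,0,-0.15,-8.5,7.2],[0,0,0,0,-0.15,-8.9,7.2],[0,0,0,0,-0.15,-8.9,7.2],[0,0,0,0,-0.15,-8.9,6],[0,0,0,0,-0.15,-8.9,5.2],[0,0,0,0,-0.15,-8.9,4],[0,0,0,0,-0.15,-8.9,4],[0,0,0,0,-0.15,-8.9,4]]]' 60 && python3 -m crank '[[[0,0,0,0,0,0,4],[0,0,0,0,0,0,4],[0,0,0,0,0,0,4],[0,0,0,0,0,0,4]]]'
```

```text
time: 10.63
tool_pos: [0.6048, -0.116, 0.0413]
orientation: [[-0.088, 0.996, 0.002], [0.996, 0.088, -0.001], [-0.001, 0.001, -1.0]]
force: [-1.6, -0.3, 5.9]
width: 0.0458
time: 10.97
tool_pos: [0.6048, -0.116, 0.0413]
orientation: [[-0.087, 0.996, 0.002], [0.996, 0.087, -0.001], [-0.001, 0.001, -1.0]]
force: [-0.6, 0.1, 6.6]
width: 0.0457
```

```bash
python3 -m crank '[[[0,0,0,0,0,0.5,4],[0,0,0,0,0,2,4],[0,0,0,0,0,4,4],[0,0,0,0,0,6.5,4],[0,0,0,0,0,9,4],[0,0,0,0,0,11.5,4],[0,0,0,0,0,13.5,4],[0,0,0,0,0,14,4],[0,0,0,0,0,14,4],[0,0,0,-0.6,1.5,14,4],[0,0,0,-1.6,4,14,4],[0,0,0,-2.7,7,14,4]]]' && python3 -m crank '[[[0,0,0,-1.2,3,0,4],[0,0,0,-2.4,6,0,4],[0,0,0,-3.6,9,0,4],[0,0,0,-4.8,12,0,4],[0,0,0,-6,15,0,4],[0,0,0,-7.2,18,0,4],[0,0,0,-8.4,21,0,4],[0,0,0,-9.6,24,0,4],[0,0,0,-10.8,27,0,4],[0,0,0,-11.6,29.5,0,4],[0,0,0,-11.9,30.6,0,4],[0,0,0,-11.9,30.6,0,4]]]' && python3 -m crank '[[[0,0,0,0,0,0,4],[0,0,0,0,0,0,4],[0,0,0,0,0,0,4]]]'
python3 - <<'E'
from h import *
s,im,d,W=wrist("w4"); print(s['time'],s['tool_pos'],s['orientation'],s['qpos'])
p=W.reshape(-1,3);p=p[~np.isnan(p[:,0])];X,Y,Z=p.T
near=np.hypot(X-.459,Y-.33)<.1
def rep(nm,m):
    q=p[m]
    if len(q)>5: print(nm,len(q),'mean',np.round(q.mean(0)*1000,1),rect(q))
rep('pintop',near&(np.hypot(X-.459,Y-.33)<.02)&(Z>.044)&(Z<.052)); rep('plate',near&(Z>.008)&(Z<.0145));rep('bolts',near&(Z>.0155)&(Z<.02))
# held collar
T=(p-s['tool_pos'])@s['orientation']
m=(np.hypot(T[:,0],T[:,1])<.03)&(abs(T[:,2])<.06); 
t=T[m]; print(len(t), np.percentile(t,[1,50,99],axis=0)*1000 if len(t) else '')
E
```

```text
time: 11.97
tool_pos: [0.5758, -0.0476, 0.1776]
orientation: [[-0.083, 0.997, -0.003], [0.997, 0.083, -0.001], [-0.001, -0.003, -1.0]]
force: [1.7, 1.2, -4.0]
width: 0.0458
time: 12.97
tool_pos: [0.456, 0.2637, 0.1786]
orientation: [[-0.094, 0.996, -0.002], [0.996, 0.094, 0.002], [0.002, -0.002, -1.0]]
force: [0.0, 0.2, -4.6]
width: 0.0461
time: 13.22
tool_pos: [0.4587, 0.258, 0.1792]
orientation: [[-0.085, 0.996, -0.001], [0.996, 0.085, -0.002], [-0.002, -0.001, -1.0]]
force: [0.2, -0.1, -4.0]
width: 0.0462
13.2167 [0.45870301 0.25804049 0.1791723 ] [[-8.49259540e-02  9.96386920e-01 -8.28887864e-04]
 [ 9.96385712e-01  8.49243231e-02 -1.83659838e-03]
 [-1.75956987e-03 -9.81866894e-04 -9.99997970e-01]] [-0.33667024  0.57385811 -0.34072768  1.92945331  0.29144211  0.68775245
 -0.76913476]
pintop 149 mean [461.  332.3  46.4] (460.9, 332.7, 10.9, 9.5, 5.4)
plate 16729 mean [460.8 332.5  12.4] (461.0, 332.4, 120.8, 120.8, 74.9)
bolts 791 mean [460.6 332.1  17.4] (461.1, 332.5, 109.9, 109.4, 74.6)
19002 [[-19.24787846 -26.25020951 -59.60945313]
 [ 11.33118784   0.18929968 -12.80995073]
 [ 23.34596028  26.34430107  32.39079119]]
```

View pics/w4.png

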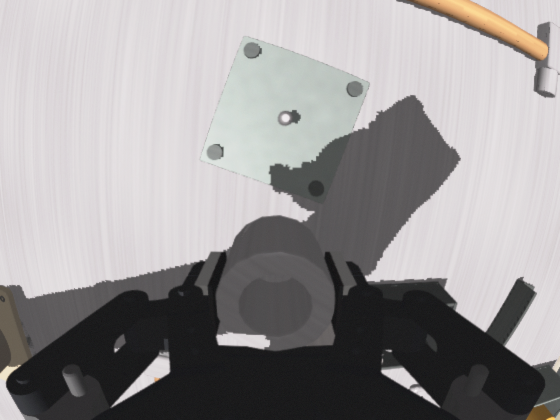

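The pin at (286,118) is in clear view and fits to (461.0,332.5) mm. The collar is held upright at (277,290). I need its exact offset in the tool frame.

Run:
```python
from h import *
s=status.get_state(); z=np.load("w4.npz"); d=z['d']
c=optics.get_calibration("wrist");K=c['camera_matrix']; v,u=np.mgrid[:420,:560]
x=(u-K[0,2]);y=(v-K[1,2]);r=np.hypot(x,y)+1e-9;t=np.tan(np.clip(r/K[0,0],0,1.45))
T=(np.stack([x/r*t*d,y/r*t*d,d],-1))@c['mount'][:3,:3].T+c['mount'][:3,3]
T=T[230:345,215:335].reshape(-1,3)*1000
m=(abs(T[:,2]+13)<3)&(abs(T[:,1])<26)&(abs(T[:,0])<30); q=T[m]
print('top face',len(q),np.median(q,0),cv2.minEnclosingCircle(q[:,:2].astype(np.float32)),np.percentile(q,[1,99],axis=0))
A=np.c_[q[:,:2],np.ones(len(q))]; print('plane',np.linalg.lstsq(A,q[:,2],rcond=None)[0])
w=T[(T[:,2]>-8)&(T[:,2]<30)&(abs(T[:,1])<24)&(T[:,0]>5)&(T[:,0]<30)]
for a in range(-8,32,8):
    k=w[(w[:,2]>a)&(w[:,2]<a+8)]
    if len(k)>30:
        # circle x=cx+sqrt(24^2-(y-cy)^2)
        from scipy.optimize import least_squares
        f=least_squares(lambda p:np.hypot(k[:,0]-p[0],k[:,1]-p[1])-24,[0,0],loss='soft_l1'); print(a,len(k),f.x)
```

```text
top face 6484 [  5.17744427   0.56632782 -12.95681504] ((0.42412519454956055, 0.922795295715332), 25.488828659057617) [[-18.31115599 -21.92506746 -14.48858174]
 [ 22.83652158  23.61663149 -10.32499131]]
plane [ 1.00421949e-03  2.35073637e-03 -1.28669117e+01]
-8 817 [-0.74253793  0.77150942]
0 664 [-0.71341964  0.61191666]
8 479 [-0.69844066  0.62783494]
16 192 [-0.85521711  0.7971487 ]
24 72 [-0.99968638  0.84188503]
```

```bash
python3 -m crank '[[[0,0,0,0.15,2.5,0,4],[0,0,0,0.15,5.5,0,4],[0,0,0,0.15,7.5,0,4],[0,0,0,0.15,7.5,0,4],[0,0,0,0.15,7.5,-2,4],[0,0,0,0.15,7.5,-4.5,4],[0,0,0,0.15,7.5,-6.5,4],[0,0,0,0.15,7.5,-7.5,4],[0,0,0,0.15,7.5,-7.5,4],[0,0,0,0.15,7.5,-7.5,4]]]'
```

```text
time: 14.1
tool_pos: [0.46, 0.3347, 0.1048]
orientation: [[-0.087, 0.996, -0.0], [0.996, 0.087, -0.0], [-0.0, -0.0, -1.0]]
force: [0.7, 1.6, -2.3]
width: 0.0461
```

```bash
python3 -m crank '[[[0,0,0,0,-0.1,0,4],[0,0,0,0,-0.1,-1.5,4],[0,0,0,0,-0.1,-3,4],[0,0,0,0,-0.1,-4.2,4],[0,0,0,0,-0.1,-4.9,4],[0,0,0,0,-0.1,-5.2,4],[0,0,0,0,-0.1,-5.2,4],[0,0,0,0,-0.1,-5.2,4]]]'
```

```text
time: 14.77
tool_pos: [0.46, 0.3346, 0.0533]
orientation: [[-0.088, 0.996, 0.001], [0.996, 0.088, 0.001], [0.001, 0.001, -1.0]]
force: [-0.0, -0.3, -3.8]
width: 0.046
```

```bash
python3 -m crank '[[[0,0,0,0,0,-0.15,4],[0,0,0,0,0,-0.3,4],[0,0,0,0,0,-0.4,4],[0,0,0,0,0,-0.4,4],[0,0,0,0,0,-0.4,4]]]'
```

```text
time: 15.18
tool_pos: [0.46, 0.3345, 0.0492]
orientation: [[-0.088, 0.996, 0.001], [0.996, 0.088, 0.0], [0.0, 0.001, -1.0]]
force: [-0.9, -0.5, 0.8]
width: 0.0459
```

```bash
python3 -m crank '[[[0,0,0,0,0,0,5],[0,0,0,0,0,0,6],[0,0,0,0,0,0,7.2],[0,0,0,0,0,0,7.2],[0,0,0,0,0,0,7.2],[0,0,0,0,0,0,7.2],[0,0,0,0,0,2,7.2],[0,0,0,0,0,5,7.2],[0,0,0,0,0,8.5,7.2],[0,0,0,0,0,12,7.2],[0,0,0,0,0,16,7.2],[0,0,0,0,0,16,7.2]]]' && python3 -m crank '[[[0,0,0,0,-2.5,0,7.2],[0,0,0,0,-5,0,7.2],[0,0,0,0,-7.5,0,7.2],[0,0,0,0,-7.5,0,7.2],[0,0,0,0,-7.5,0,7.2],[0,0,0,0,-7.5,0,7.2]]]'
python3 - <<'E'
from h import *
s,im,d,W=wrist("w5"); print(s['time'],s['tool_pos'],s['qpos'])
p=W.reshape(-1,3);p=p[~np.isnan(p[:,0])];X,Y,Z=p.T
R=np.hypot(X-.461,Y-.3325)
q=p[(R<.04)&(Z>.055)&(Z<.07)]; print('collar top',len(q),np.median(q,0),cv2.minEnclosingCircle((q[:,:2]*1000).astype(np.float32)))
A=np.c_[q[:,:2],np.ones(len(q))]; print('slope',np.linalg.lstsq(A,q[:,2],rcond=None)[0][:2])
q=p[(R<.02)&(Z>.044)&(Z<.052)]; print('pin',len(q),q.mean(0))
im2,d2=optics.get_image("top")
P=cloud(d2,optics.get_calibration("top")).reshape(-1,3); X,Y,Z=P.T
for lo,hi in((.1,.110),(.114,.125)):
    q=P[(np.hypot(X-.476,Y+.358)<.06)&(Z>lo)&(Z<hi)]; print('top',lo,len(q),q.mean(0),rect(q))
E
```

```text
time: 16.18
tool_pos: [0.4628, 0.3374, 0.2161]
orientation: [[-0.088, 0.996, 0.01], [0.996, 0.088, 0.008], [0.007, 0.011, -1.0]]
force: [0.3, 0.9, 1.2]
width: 0.0718
time: 16.68
tool_pos: [0.4598, 0.26, 0.2089]
orientation: [[-0.088, 0.996, 0.0], [0.996, 0.088, 0.001], [0.001, 0.001, -1.0]]
force: [0.6, 0.0, -0.2]
width: 0.0719
16.6833 [0.4598293  0.25996753 0.20892133] [-0.3196208   0.53352342 -0.36441919  1.89859027  0.26651838  0.75557667
 -0.7449798 ]
collar top 1732 [0.46054818 0.3345694  0.0622935 ] ((460.71307373046875, 334.25567626953125), 23.986160278320312)
slope [-0.00229051 -0.00092794]
pin 158 [0.46225676 0.33348599 0.04674674]
top 0.1 551 [ 0.47120157 -0.35406027  0.10501225] (472.7, -356.9, 56.0, 49.5, 7.5)
top 0.114 210 [ 0.47257725 -0.35633314  0.11885354] (472.5, -357.2, 28.5, 29.3, 84.9)
```

View pics/w5.png

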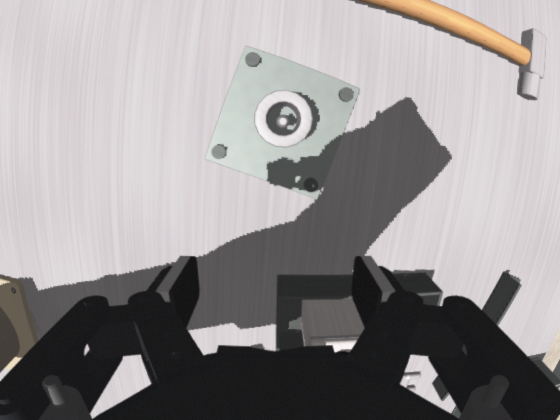

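The collar is over the pin at (284,118) with its top at z = 62.3 mm, which means it is seated. The tin is unmoved on the board, so I go back for it.

```bash
python3 -m crank '[[[0,0,-7,0.1,-3.3,1,8.5],[0,0,-14,0.2,-6.6,2,8.5],[0,0,-21,0.3,-9.9,3,8.5],[0,0,-28,0.4,-13.2,3,8.5],[0,0,-35,0.5,-16.5,3,8.5],[0,0,-42,0.6,-19.8,3,8.5],[0,0,-49,0.7,-23.1,3,8.5],[0,0,-56,0.8,-26.4,3,8.5],[0,0,-63,0.9,-29.7,3,8.5],[0,0,-70,1,-33,3,8.5],[0,0,-77,1.1,-36.3,3,8.5],[0,0,-84,1.2,-39.6,3,8.5]]]' && python3 -m crank '[[[0,0,-3.7,0.1,-3.3,0,8.5],[0,0,-3.7,0.2,-6.6,0,8.5],[0,0,-3.7,0.3,-9.9,0,8.5],[0,0,-3.7,0.3,-13.2,0,8.5],[0,0,-3.7,0.4,-16.5,0,8.5],[0,0,-3.7,0.4,-19.5,0,8.5],[0,0,-3.7,0.4,-21.5,0,8.5],[0,0,-3.7,0.4,-22.2,0,8.5],[0,0,-3.7,0.4,-22.2,0,8.5],[0,0,-3.7,0.4,-22.2,0,8.5],[0,0,-3.7,0.4,-22.2,0,8.5],[0,0,-3.7,0.4,-22.2,0,8.5]]]'
```

```text
time: 17.78
tool_pos: [0.4724, -0.1373, 0.2389]
orientation: [[0.982, 0.188, 0.001], [0.188, -0.982, 0.0], [0.001, -0.0, -1.0]]
force: [0.3, 0.6, -0.1]
width: 0.0849
time: 18.78
tool_pos: [0.4765, -0.3565, 0.2388]
orientation: [[0.991, 0.131, 0.0], [0.131, -0.991, 0.001], [0.0, -0.001, -1.0]]
force: [0.4, -0.0, 0.1]
width: 0.0853
```

```bash
python3 -m crank '[[[0,0,0,-0.05,-0.1,-3,8.5],[0,0,0,-0.05,-0.1,-6,8.5],[0,0,0,-0.05,-0.1,-9,8.5],[0,0,0,-0.05,-0.1,-11.5,8.5],[0,0,0,-0.05,-0.1,-13.5,8.5],[0,0,0,-0.05,-0.1,-14.7,8.5],[0,0,0,-0.05,-0.1,-14.8,8.5],[0,0,0,-0.05,-0.1,-14.8,8.5],[0,0,0,-0.05,-0.1,-14.8,6.5],[0,0,0,-0.05,-0.1,-14.8,5.5],[0,0,0,-0.05,-0.1,-14.8,4],[0,0,0,-0.05,-0.1,-14.8,4]]]' 40 && python3 -m crank '[[[0,0,0,0,0,0,4],[0,0,0,0,0,0,4],[0,0,0,0,0,0,4],[0,0,0,0,0,0,4],[0,0,0,0,0,0,4]]]' 60
```

```text
time: 19.78
tool_pos: [0.4758, -0.3596, 0.0922]
orientation: [[0.992, 0.128, 0.001], [0.128, -0.992, -0.0], [0.001, 0.001, -1.0]]
force: [-1.4, 2.6, 6.2]
width: 0.0475
time: 20.2
tool_pos: [0.4758, -0.3596, 0.0922]
orientation: [[0.992, 0.128, 0.002], [0.128, -0.992, -0.0], [0.001, 0.0, -1.0]]
force: [-0.1, 2.1, 6.6]
width: 0.0475
```

```bash
python3 -m crank '[[[0,0,0,0,0,0.5,4],[0,0,0,0,0,1.5,4],[0,0,0,0,0,3,4],[0,0,0,0,0,5,4],[0,0,0,0,0,7,4],[0,0,0,0,0,8.5,4],[0,0,0,0,0,9,4],[0,0,0,0,0,9,4],[0,0,0,0.5,1.5,9,4],[0,0,0,1.3,4.2,9,4],[0,0,0,2.1,7,9,4],[0,0,0,3,10,9,4]]]' && python3 -m crank '[[[0,0,0,0.9,3,0,4],[0,0,0,1.8,6,0,4],[0,0,0,2.7,9,0,4],[0,0,0,3.4,11.5,0,4],[0,0,0,3.9,13,0,4],[0,0,0,4.1,13.9,0,4],[0,0,0,4.1,13.9,0,4],[0,0,0,4.1,13.9,0,4],[0,0,0,4.1,13.9,0,4],[0,0,0,4.1,13.9,0,4]]]'
python3 - <<'E'
from h import *
s,im,d,W=wrist("w6"); print(s['time'],s['tool_pos'],s['orientation'][:,0])
p=W.reshape(-1,3);p=p[~np.isnan(p[:,0])];X,Y,Z=p.T
q=p[(abs(X-.576)<.11)&(abs(Y+.12)<.055)&(Z>.047)&(Z<.0525)];print('rim',len(q),q.mean(0),rect(q))
E
```

```text
time: 21.2
tool_pos: [0.504, -0.2591, 0.1794]
orientation: [[0.992, 0.126, -0.003], [0.126, -0.992, 0.001], [-0.002, -0.001, -1.0]]
force: [0.4, -0.4, -6.3]
width: 0.0474
time: 22.03
tool_pos: [0.5455, -0.123, 0.1806]
orientation: [[0.992, 0.125, -0.001], [0.125, -0.992, -0.001], [-0.001, 0.001, -1.0]]
force: [-0.8, -0.1, -5.3]
width: 0.0474
22.0333 [ 0.54548265 -0.12298561  0.18063227] [ 9.92205193e-01  1.24611962e-01 -8.45229336e-04]
rim 2188 [ 0.62013656 -0.11553083  0.05001953] (606.1, -117.4, 124.9, 80.7, 4.8)
```

View pics/w6.png

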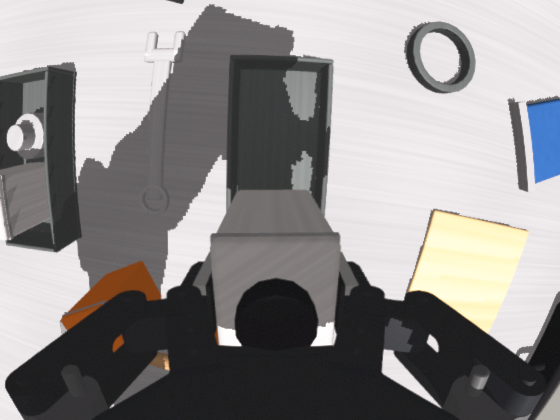

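The tin hangs upright over its end of the empty tray. I trim by (+1.5, +2.5) mm and lower it.

```bash
python3 -m crank '[[[0,0,0,0.15,0.25,0,4],[0,0,0,0.15,0.25,-1.5,4],[0,0,0,0.15,0.25,-3,4],[0,0,0,0.15,0.25,-5,4],[0,0,0,0.15,0.25,-6.5,4],[0,0,0,0.15,0.25,-7.8,4],[0,0,0,0.15,0.25,-8.6,4],[0,0,0,0.15,0.25,-8.6,4],[0,0,0,0.15,0.25,-8.8,4],[0,0,0,0.15,0.25,-9,4],[0,0,0,0.15,0.25,-9,4],[0,0,0,0.15,0.25,-9,4]]]'
```

```text
time: 23.08
tool_pos: [0.5481, -0.1183, 0.0914]
orientation: [[0.992, 0.128, 0.001], [0.128, -0.992, -0.0], [0.001, 0.0, -1.0]]
force: [0.1, -0.3, -5.7]
width: 0.0473
```

```bash
python3 -m crank '[[[0,0,0,0,-0.1,-0.1,4],[0,0,0,0,-0.1,-0.2,4],[0,0,0,0,-0.1,-0.25,4],[0,0,0,0,-0.1,-0.25,4],[0,0,0,0,-0.1,-0.25,4]]]'
```

```text
time: 23.5
tool_pos: [0.5483, -0.1192, 0.0902]
orientation: [[0.992, 0.128, 0.002], [0.128, -0.992, 0.0], [0.002, 0.0, -1.0]]
force: [-2.7, 2.3, 8.8]
width: 0.0474
```

On the floor. I release, retreat straight up and back, then check.

```bash
python3 -m crank '[[[0,0,0,0,0,0.05,5.5],[0,0,0,0,0,0.1,7],[0,0,0,0,0,0.1,8.5],[0,0,0,0,0,0.1,8.5],[0,0,0,0,0,0.1,8.5],[0,0,0,0,0,0.1,8.5],[0,0,0,0,0,2,8.5],[0,0,0,0,0,5,8.5],[0,0,0,0,0,8,8.5],[0,0,0,0,0,12,8.5],[0,0,0,0,0,15,8.5],[0,0,0,0,0,15,8.5]]]' && python3 -m crank '[[[0,0,0,-2,-3,0,8.5],[0,0,0,-4,-6,0,8.5],[0,0,0,-6,-9,0,8.5],[0,0,0,-6.5,-9,0,8.5],[0,0,0,-6.5,-9,0,8.5],[0,0,0,-6.5,-9,0,8.5],[0,0,0,-6.5,-9,0,8.5]]]'
python3 - <<'E'
from h import *
s,im,d,W=wrist("w7"); print(s['time'],s['tool_pos'],s['force'])
p=W.reshape(-1,3);p=p[~np.isnan(p[:,0])]
for n,P in(('wrist',p),('top',None),('scene',None)):
    if P is None:
        im2,d2=optics.get_image(n); cv2.imwrite(f"pics/{n}2.png",im2); P=cloud(d2,optics.get_calibration(n)).reshape(-1,3)
    X,Y,Z=P.T; nt=np.hypot(X-.546,Y+.12)<.05
    for lo,hi in((.098,.110),(.112,.125)):
        q=P[nt&(Z>lo)&(Z<hi)]
        if len(q): print(n,lo,len(q),np.median(q,0).round(4),rect(q))
    q=P[(np.hypot(X-.461,Y-.333)<.035)&(Z>.056)&(Z<.07)]
    if len(q): print(n,'collar',len(q),np.median(q,0).round(4),rect(q))
E
```

```text
time: 24.5
tool_pos: [0.5514, -0.1202, 0.2445]
orientation: [[0.992, 0.127, 0.012], [0.127, -0.992, -0.002], [0.011, 0.004, -1.0]]
force: [0.9, -0.3, 1.1]
width: 0.0851
time: 25.08
tool_pos: [0.4837, -0.2079, 0.2381]
orientation: [[0.992, 0.13, 0.001], [0.13, -0.992, 0.001], [0.001, -0.001, -1.0]]
force: [0.4, 0.4, 0.3]
width: 0.0849
25.0833 [ 0.48365715 -0.20794201  0.23806984] [0.42503229 0.36403965 0.30267316]
wrist 0.098 2732 [ 0.5478 -0.1245  0.1043] (547.5, -117.5, 56.7, 48.5, 7.4)
wrist 0.112 1119 [ 0.5475 -0.1183  0.1184] (547.7, -117.3, 29.1, 29.5, 65.1)
top 0.098 554 [ 0.5391 -0.1144  0.1033] (545.1, -117.0, 56.8, 48.7, 7.4)
top 0.112 201 [ 0.5444 -0.1169  0.1173] (544.8, -117.3, 28.5, 28.4, 45.1)
top collar 346 [0.4586 0.3327 0.0613] (457.6, 333.5, 47.6, 46.2, 87.1)
scene 0.098 424 [ 0.5599 -0.1101  0.1027] (548.1, -117.6, 56.7, 48.0, 7.9)
scene 0.112 164 [ 0.5492 -0.1167  0.1167] (548.3, -118.3, 28.1, 28.1, 68.1)
scene collar 308 [0.4625 0.3325 0.0602] (461.4, 332.5, 46.5, 47.6, 39.5)
```

View pics/scene2.png

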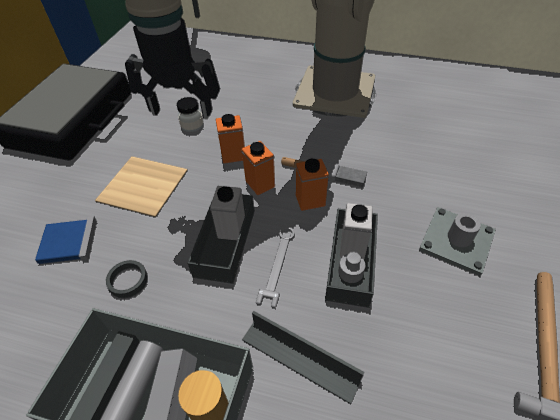

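The tin stands upright in its tray at (227,212), about 3 mm from where it started. The collar sits flat over the jig pin at (464,232), the board is empty, and the gripper is clear.

```bash
python3 -c "
from station import ticket;print(ticket.job_done())"
```

```text
the job is handed in; nothing more can be done
None
```

I stood the tin on the board, put the collar over the jig pin, and returned the tin to its tray. I then handed the job in at about 25 s of the 72 s allowed; it reports no verdict.

What the last checks showed:
- **Tin:** all three cameras put it upright and about 2–4 mm from where it started, against the 22 mm allowed. It was never tipped.
- **Collar:** it is about 2 mm off the pin's axis by the wrist camera, against the 12 mm allowed. Its top was at 62.3 mm, which means it sits flat on the plate, with no measurable tilt.
- **Gripper:** it is clear of everything, with near-zero force.

**Disagreements:** the cameras differed by up to about 4 mm in absolute x. That is well inside every tolerance. The fingers read 46 mm on the 48 mm collar, but the grip held and nothing slipped.

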